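Turn the divider of the house book

TASK

The house book lies open on its sloping stand. With the fingertips alone, push up the top divider and turn it over the rings until it lies flat on the pages of the other half: do not pinch it or fling it over, and do not lift the second divider beneath it. Leave everything else on the console where it is.

Things in the scene. Friction and masses are not known exactly. Their poses are not given: they have to be found in the camera images.
- divider (a joint): top divider, a leaf of stiff grey board (65 g, 212 mm along the spine, 149 wide, 3 thick) turning on the book's rings; rad: 0 = flat where it starts, pi/2 = square to the book, pi = flat on the other half. The rings are a little tight: within about 30 degrees of upright it may stay standing, leaning further it sinks down by itself. Under 1 N at the tab turns it.
- divider_tab (a point): middle of the outer edge of the top divider's tab, mid-thickness; turns with the leaf. x: along the spine, down the slope; y: in the leaf's plane, out from the rings; z: out of the floor plan face (up at the start). The ring axis is parallel to x, 184 mm from here along -y. Tab 56 mm long (x), 3 thick, sticks out 24 mm past the leaf's straight edge; it is the tab nearest the high end on this side.
- ring_axis (a point): point on the ring axis in the middle of the book, the line about which both dividers turn; 21 mm above the stand's board. Three steel rings of 17 mm outer radius run round it. Seen from the robot's base, the dividers start on the left (+y) half and the stand's high end is the near one.
- divider_below (a joint): second divider, right beneath the top one, same size, rings and joint values; it must stay at 0. Its straight outer edge lies under that of the top divider: a finger reaching more than 24 mm in under the top tab would lift it too.
- divider_below_tab (a point): middle of the outer edge of the second divider's tab, on the same side as the top one's but 66 mm further down the slope (10 mm free between the tabs) and 4 mm lower; axes as for divider_tab.
- stand: fixed oak book stand with the open book; origin under its middle, on the console; x down the slope (10 degrees), y to the half with the dividers. Board 200 x 270 mm, upper face 55 mm high in the middle. Open book 216 mm (x) by 332 (y); the outer 18 mm of the tab overhang it, free down to the console 80 mm below. A third tab each side, bound deep in the pages, does not move.
- car_key: chrome car key fob, 72 x 36 x 14 mm with a small ring, loose; origin at the middle of its underside. Bystander.
- garage_remote: white plastic garage remote, 62 x 38 x 16 mm, loose; origin at the middle of its underside. Bystander.
- reading_glasses: folded reading glasses, 134 mm wide, 26 mm deep, 40 mm high, loose, beyond the low end of the stand; origin at the underside of the lenses. Bystander.
- catch_all: slate grey stoneware catch-all dish with coins, 150 mm across, 32 mm high, loose; origin at the middle of its underside. Bystander.
- cedar_box: small closed cedar box, 140 x 90 x 59 mm, loose; origin at the middle of its underside. Bystander.
- candle_jar: candle jar with a wooden lid, 73 mm across, 78 mm high, loose; origin at the middle of its underside. Bystander.

How it is judged:
By the outcome, as a careful person would: the job done as asked, in the order asked, and still so for the second after the job is handed in, with the robot touching nothing.
It also fails if it takes over 45 s, if anything falls off the work surface, if the arm or the gripper's body presses on something with over 40 N, if the wrist force passes 120 N, or if a joint passes its speed limit or range.

ROBOT

A 7-joint arm with a two-finger parallel gripper is mounted at the origin on the work surface. World frame = base frame: x ahead of the robot, y to its left, z up, the work surface at z = 0. Lengths are in m, angles in rad, forces in N, time in s.
With the tool pointing down it reaches from about 0.425 to 1.025 m from the base axis. Payload 9.4 kg.
Tool frame: the origin (TCP) lies at the very end of the fingers, on their centre line; the grasp point (between the pads) lies behind it (env.pinch_z is the y of the grasp point in the tool frame, in m); y points along the fingers, x is the direction in which the jaws open and shut, and the axes are right-handed (so a half turn about y gives the same grasp; the last joint's range is limited). The gripper opens to 93 mm and grips with 3 to 60 N. Pads are 15 mm wide; open, the fingers measure 128 mm over their backs; the gripper's body (75 mm by 188 mm) begins 65 mm behind the grasp point.
Start: joints at [-1.322, 0.599, -0.003, 1.599, 0.002, 0.943, -0.08], TCP at [0.232, 0.687, 0.219] pointing down, gripper open.
Joint ranges: [-2.57, 2.57], [-0.35, 1.97], [-1.29, 1.29], [0.11, 2.56], [-1.05, 4.19], [0.11, 1.86], [-2.63, 2.63]. Speed limits (rad/s): [2.22, 2.22, 3.01, 3.01, 3.14, 3.14, 3.14].

INTERFACE

Orientations are given as a unit quaternion [x, y, z, w].
In Python, from bench import env, optics, workorder, models gives the robot as it stands.
- The arm moves only by the tool jog_arm, never from a script. Its argument "motion" is a list of rows, each a list of 6 numbers: the shift along the tool's x, y, z in cm, then the turn, a rotation vector about the tool's x, y, z in degrees. A call has 1 to 8 rows; each row is the pose to reach, as a shift and turn from the pose measured when the call began, along the tool's axes at that moment; what a row does not reach only later rows make up. A row lasts 1/12 s, in which the tool goes at most 41.7 mm and 7.16 degrees, less where a joint would pass 70% of its speed; a pose out of reach is approached as far as the arm can. A call with a gripper value outside its range is refused whole. "gripper" is the opening, from 0 (shut) to 1 (fully open), set as the call begins (left out, the last holds). The fingers move at their own pace and stop on an object; "newtons" is the grip in N (left out, the last holds). Time passes only in rows, so rows that repeat a pose let the fingers close. It gives the time, the measured TCP pose, the force and the opening at its end, in the units of the state.
- env.sense(): the state, without advancing time (a new reading comes with each control period).
- optics.snapshot(name): name is "side" or "top" or "wrist"; returns (picture, depth): 480x640x3 uint8, blue, green, red; 480x640 float32, m along the optical axis (not along the pixel's ray), 0 where there is no reading.
- optics.camera_info(name): a dict with "intrinsics" (3x3 intrinsics, pixels), "view" (4x4, takes a point from world to camera coordinates). Camera axes: x right, y down, z forward; pixel columns grow to the right and rows downward; lengths in m; the calibration is good to about 2 mm. The wrist camera is an equidistant fisheye: a pixel r from the principal point sees the ray r / f radians off the axis. A picture is of the moment at which its call begins: read the wrist's pose just before it. camera_info takes no time and is no camera call; for the wrist camera it gives the pose at the moment of the call.
- workorder.sign_off(): hands the job in, once; it reports no verdict.
Trained networks look in the newest picture that a camera, given by its name, has taken for a name from the list of things; names that differ only in an ending like _2 or _b are one class to them, and where a whole thing is asked for, a point or a joint stands for the part that bears it (a point fixed in the world has none). Each returns a list of dicts, best first, with "conf" (0 to 1); they miss things now and then, are a little off and sometimes report something else, mostly with a low value. They report only what shows in the picture. A call takes as long as a camera call.
- models.find_in(camera, label): "pixel" ([column, row] in pixels, amid what is visible of it).
- models.regions_of(camera, label): "pixels" (480x640 bool, what is visible of it) and "pixel" ([column, row] in pixels, amid what is visible of it).
The state is a dict: "time": time; "joint_positions": joint angles; "dq": joint speeds; "effort": joint torques, N m; "position": TCP position; "eef_rot": TCP orientation; "contact_force": force on the tool from outside, world axes, zero at the start; "wrist_torque": the same for the moment, N m; "finger_gap": opening from 0.0 (shut) to 1.0 (fully open).
Only numpy, scipy, OpenCV 4.12 (cv2) and the standard library are available. Lean on these libraries where they do the work, as an engineer would, in place of code of your own. Each camera call takes 0.05 s, during which the arm holds its last target.

## Working session

There is one attempt and no reset: what is moved stays moved. The work goes in short steps, Python scripts to look and compute and a tool call to move; the robot and the scene stay as the last step left them, time stands still between calls to the robot, and variables do not carry over. Pictures are saved under pics/ and viewed, and the job is handed in when it is done.

Besides the shell and the picture viewer there is one more tool, called after ">>>" as name([rows], argument=value, ...), one row to a line, values as JSON. jog_arm: Moves the arm, as the interface text tells. Its arguments: {"type":"object","properties":{"motion":{"type":"array","items":{"type":"array","items":{"type":"number"}}},"gripper":{"type":"number"},"newtons":{"type":"number"}},"required":["motion"]}

```bash
ls; mkdir -p pics
python3 - <<'E'
from bench import env, optics, workorder, models
import cv2,numpy as np
print(env.sense()); print(env.pinch_z)
for n in ["side","top","wrist"]:
    p,d=optics.snapshot(n); cv2.imwrite(f"pics/{n}0.png",p); np.save(f"pics/{n}0.npy",d)
    print(n,optics.camera_info(n))
    for l in ["divider","divider_tab","divider_below_tab","stand"]:
        print(l,[(r['pixel'],round(r['conf'],2)) for r in models.find_in(n,l)][:3])
E
```

```text
pics
{'time': 0.0, 'joint_positions': array([-1.3216956 ,  0.60010748, -0.0025027 ,  1.60010013,  0.00180985,
        0.94287854, -0.07981775]), 'dq': array([ 8.36064681e-04, -6.98859201e-05, -2.44538853e-03,  2.23799493e-03,
       -1.54411917e-03, -2.19551257e-03,  9.38391860e-04]), 'effort': array([ 8.89936018e-04, -7.65072870e+01,  1.49798926e+00, -2.52342743e+01,
       -5.23965480e-02,  1.71741145e-02,  1.59218425e-04]), 'position': array([0.23194281, 0.68640701, 0.21778392]), 'eef_rot': array([ 0.57482212,  0.4119026 , -0.41268486, -0.57411409]), 'contact_force': array([-0.46787534, -0.68044878, -0.8358026 ]), 'wrist_torque': array([0.00409087, 0.01170361, 0.0001728 ]), 'finger_gap': 0.9975982310240943}
-0.0188
side {'intrinsics': array([[481.74137478,   0.        , 322.02656644],
       [  0.        , 481.74137478, 242.16520771],
       [  0.        ,   0.        ,   1.        ]]), 'view': array([[ 0.97221705, -0.23405622, -0.00341986, -0.5530361 ],
       [-0.13853593, -0.56354798, -0.81438411,  0.19172125],
       [ 0.18868441,  0.79223189, -0.58031615,  1.07054475],
      
[... 678 characters left out ...]
 0.83)]
divider_tab [([312.0, 245.2], 0.78)]
divider_below_tab [([275.0, 234.3], 0.71)]
stand [([357.9, 240.1], 0.95)]
wrist {'intrinsics': array([[371.64829954,   0.        , 320.4536439 ],
       [  0.        , 371.64829954, 234.21699175],
       [  0.        ,   0.        ,   1.        ]]), 'view': array([[ 3.20267468e-01,  9.47327039e-01, -4.80554486e-04,
        -7.25563301e-01],
       [ 9.08001377e-01, -3.06827729e-01,  2.85289754e-01,
        -3.41382654e-02],
       [ 2.70115250e-01, -9.18053711e-02, -9.58441196e-01,
         3.90358460e-01],
       [ 0.00000000e+00,  0.00000000e+00,  0.00000000e+00,
         1.00000000e+00]])}
divider []
divider_tab []
divider_below_tab []
stand []
```

View pics/side0.png

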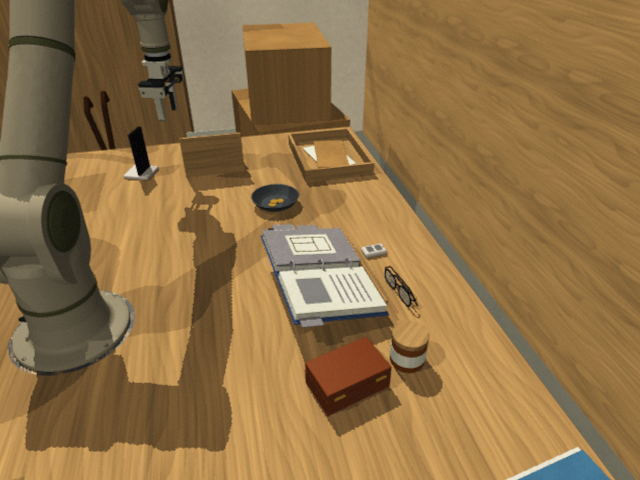

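View pics/top0.png

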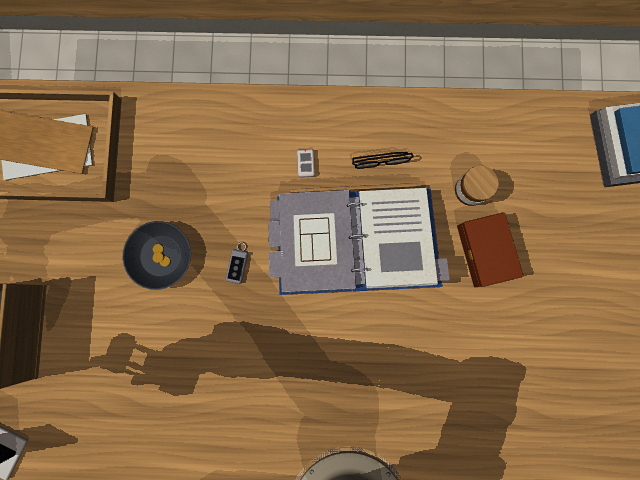

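Run:
```python
import cv2
for n,(a,b,c,d) in {"top":(170,330,200,440),"side":(150,370,190,470)}.items():
    p=cv2.imread(f"pics/{n}0.png")[a:b,c:d]
    s=min(800/p.shape[1],600/p.shape[0]); cv2.imwrite(f"pics/{n}0c.png",cv2.resize(p,None,fx=s,fy=s,interpolation=cv2.INTER_CUBIC)); print(n,s)
```

```text
top 3.3333333333333335
side 2.727272727272727
```

View pics/top0c.png

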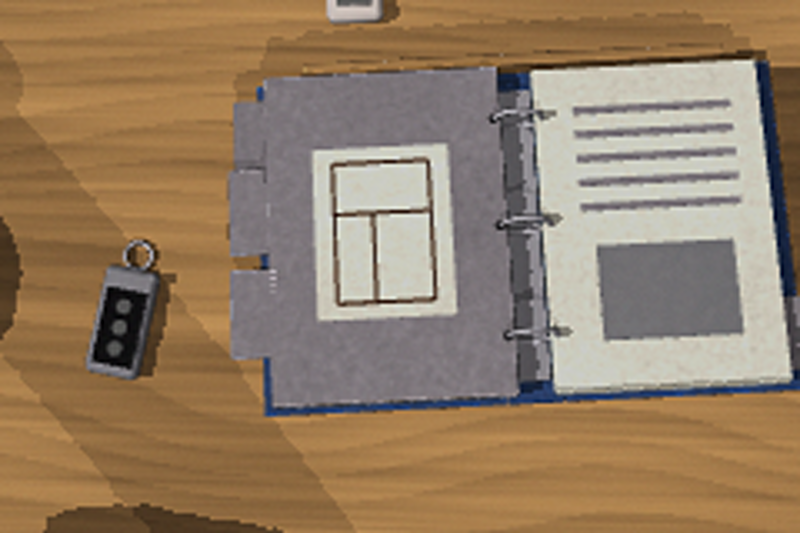

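View pics/side0c.png

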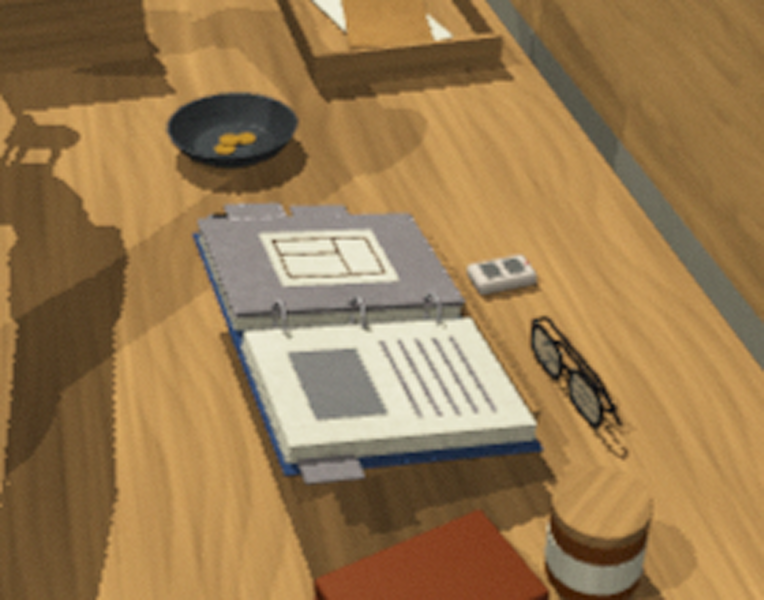

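```bash
cat > h.py <<'E'
import numpy as np
from bench import env, optics, workorder, models
def up(name,uv,depth=None,z=None,info=None):
    i=info or optics.camera_info(name);K=i["intrinsics"];V=i["view"]
    r=np.array([(uv[0]-K[0,2])/K[0,0],(uv[1]-K[1,2])/K[1,1],1.])
    R=V[:3,:3];t=V[:3,3]
    return R.T@(r*depth-t)
def proj(name,P):
    i=optics.camera_info(name);c=i["view"][:3,:3]@P+i["view"][:3,3];p=i["intrinsics"]@c
    return p[:2]/p[2]
E
python3 - <<'E'
from h import *
d=np.load("pics/top0.npy")
# plane of leaf
def cloud(c0,c1,r0,r1,st=3):
    return np.array([up("top",(c,r),d[r,c]) for c in range(c0,c1,st) for r in range(r0,r1,st) if d[r,c]>0])
def plane(P):
    m=P.mean(0);u,s,v=np.linalg.svd(P-m);n=v[2]*np.sign(v[2][2]);return m,n,s[2]/np.sqrt(len(P))
for nm,a in dict(leaf=(286,346,196,286),right=(366,430,194,284),tab=(272,278,254,275)).items():
    P=cloud(*a,st=2);m,n,s=plane(P);print(nm,m.round(4),n.round(4),s, 'tilt',np.degrees(np.arccos(n[2])))
m,n,s=plane(cloud(286,346,196,286))
def onp(uv):
    a=up("top",uv,0.5);b=up("top",uv,1.5);t=n@(m-a)/(n@(b-a));return a+t*(b-a)
s=3/10
for nm,(u,v) in dict(tab_near=(232,358),tab_far=(232,271),tabin_near=(270,358),tabin_far=(268,270),leaf_ul=(262,76),leaf_ll=(272,405),leaf_ur=(497,68),leaf_lr=(520,396),below_far=(232,170),below_near=(232,255)).items():
    print(nm,onp((200+u*s,170+v*s)).round(4))
E
```

```text
leaf [0.5551 0.0833 0.0776] [0.1753 0.0145 0.9844] 0.0018107311602391857 tilt 10.131702126069829
right [ 0.5637 -0.0855  0.0745] [0.1752 0.0107 0.9845] 0.002092008073147159 tilt 10.107687944394092
tab [0.5023 0.1652 0.0858] [0.1632 0.1046 0.981 ] 0.0017080380376303674 tilt 11.17949524831968Traceback (most recent call last):
  File "<stdin>", line 10, in <module>
  File "<stdin>", line 5, in cloud
  File "h.py", line 4, in up
    i=info or optics.camera_info(name);K=i["intrinsics"];V=i["view"]
              ~~~~~~~~~~~~~~~~~~^^^^^^
ValueError: time passes only in moves, steps and waits
```

```bash
python3 - <<'E'
s=open('h.py').read()
s=s.replace('def up(','_c={}\ndef ci(n):\n    if n not in _c: _c[n]=optics.camera_info(n)\n    return _c[n]\ndef up(',1).replace('info or optics.camera_info(name)','info or ci(name)').replace('i=optics.camera_info(name)','i=ci(name)')
s+='''
def cloud(d,c0,c1,r0,r1,st=3,cam="top"):
    return np.array([up(cam,(c,r),d[r,c]) for c in range(c0,c1,st) for r in range(r0,r1,st) if d[r,c]>0])
def plane(P):
    m=P.mean(0);u,s,v=np.linalg.svd(P-m);n=v[2]*np.sign(v[2][2]);return m,n,s[2]/np.sqrt(len(P))
def onp(uv,m,n,cam="top"):
    a=up(cam,uv,0.5);b=up(cam,uv,1.5);t=n@(m-a)/(n@(b-a));return a+t*(b-a)
'''
open('h.py','w').write(s)
E
python3 - <<'E'
from h import *
d=np.load("pics/top0.npy")
m,n,s=plane(cloud(d,286,346,196,286))
s=3/10
for nm,(u,v) in dict(tab_near=(232,358),tab_far=(232,271),tabin_near=(270,358),tabin_far=(268,270),leaf_ul=(262,76),leaf_ll=(272,405),leaf_ur=(497,68),leaf_lr=(520,396),below_far=(232,170),below_near=(232,255),ring1=(545,334),ring3=(523,116)).items():
    print(nm,onp((200+u*s,170+v*s),m,n).round(4))
m,n,s=plane(cloud(d,366,430,194,284))
for nm,(u,v) in dict(ul=(528,72),ll=(553,396),ur=(755,58),lr=(793,378)).items():
    print(nm,onp((200+u*s,170+v*s),m,n).round(4))
d=np.load("pics/side0.npy")
print(plane(cloud(d,290,340,235,255,cam="side")))
E
```

```text
tab_near [0.4748 0.1727 0.0901]
tab_far [0.5284 0.1757 0.0806]
tabin_near [0.4753 0.1497 0.0904]
tabin_far [0.5295 0.1535 0.0808]
leaf_ul [0.6552 0.1635 0.0586]
leaf_ll [0.4471 0.1471 0.0954]
leaf_ur [0.6636 0.0141 0.0598]
leaf_lr [ 0.4562 -0.0014  0.0965]
below_far [0.5927 0.1792 0.0693]
below_near [0.5384 0.1762 0.0788]
ring1 [ 0.494  -0.0163  0.0901]
ring3 [ 0.632  -0.0025  0.0657]
ul [0.7035 0.3337 0.0468]
ll [0.7017 0.3334 0.0471]
ur [0.7036 0.3325 0.0468]
lr [0.7018 0.3321 0.0471]
(array([0.56903799, 0.08366035, 0.07547168]), array([0.1798183 , 0.01700303, 0.98355288]), np.float64(0.0011108788953467811))
```

```bash
cat >> h.py <<'E'
from scipy.spatial.transform import Rotation as Ro, Slerp
yaw=np.radians(4.4);t10=np.radians(10)
SX=np.array([np.cos(yaw)*np.cos(t10),np.sin(yaw)*np.cos(t10),-np.sin(t10)])
SY=np.array([-np.sin(yaw),np.cos(yaw),0]);SZ=np.cross(SX,SY)
TAB=np.array([0.5016,0.1742,0.0840])   # mid tab outer edge mid thickness
AX=TAB-0.184*SY
def Rt(p,sg):  # pitch deg below horizontal (stand frame)
    p=np.radians(p);d=-np.cos(p)*SY-np.sin(p)*SZ;x=sg*SX
    return np.c_[x,d,np.cross(x,d)]
E
python3 - <<'E'
from h import *
s=env.sense();R=Ro.from_quat(s['eef_rot']).as_matrix();print(R.round(3),s['position'])
print(AX,SX,SY,SZ)
for sg in (1,-1):
  for p in (15,90):
    print(sg,p,np.degrees((Ro.from_matrix(R).inv()*Ro.from_matrix(Rt(p,sg))).as_rotvec()))
i=optics.camera_info("wrist")["view"];c=-i[:3,:3].T@i[:3,3];print("cam in tool",R.T@(c-s['position']))
d=np.load("pics/top0.npy")
for l in ["car_key","catch_all","garage_remote","cedar_box","candle_jar"]:
    r=models.find_in("top",l)[0];u,v=map(int,map(round,r['pixel']));print(l,r['pixel'],up("top",(u,v),d[v,u]).round(3))
E
```

```text
[[ 0.32   0.    -0.947]
 [ 0.947  0.     0.32 ]
 [ 0.    -1.    -0.   ]] [0.23205419 0.68684721 0.21863496]
[ 0.5157163  -0.00925771  0.084     ] [ 0.98190528  0.07555349 -0.17364818] [-0.07671903  0.99705275  0.        ] [0.17313639 0.01332212 0.98480775]
1 15 [-59.96678171  50.19677148  50.26927183]
1 90 [ 5.84151543 66.75446499  8.83740436]
-1 15 [  57.05972417 -100.1978595    68.06718895]
-1 90 [   9.86594482 -112.73687887   -6.52137964]
cam in tool [ 0.00078368 -0.16492717  0.07849586]
car_key [237.6, 267.4] [0.498 0.25  0.017]
catch_all [156.3, 256.3] [0.518 0.432 0.01 ]
garage_remote [306.6, 161.3] [0.738 0.107 0.015]
cedar_box [488.8, 250.4] [ 0.544 -0.279  0.058]
candle_jar [473.5, 186.6] [ 0.673 -0.244  0.078]
```

```bash
cat >> h.py <<'E'
def rows(targets):
    s=env.sense();R=Ro.from_quat(s['eef_rot']);p=s['position'];o=[]
    for (q,M) in targets:
        a=R.inv().apply(np.asarray(q)-p)*100;b=np.degrees((R.inv()*Ro.from_matrix(M)).as_rotvec())
        o.append([*a.round(2),*b.round(1)])
    print("t",round(s['time'],2),"pos",p.round(4),"F",s['contact_force'].round(2),"q",s['joint_positions'].round(2))
    for r in o: print([float(x) for x in r])
def stand(p): # world->stand coords from ring axis at tab x
    v=np.asarray(p)-AX;return np.array([v@SX,v@SY,v@SZ])
E
python3 - <<'E'
from h import *
rows([(TAB+0.15*SY+[0,0,0.16],Rt(20,-1))])
E
```

```text
t 1.0 pos [0.232  0.6869 0.2186] F [-0.26  0.64 -0.13] q [-1.32  0.6  -0.    1.6   0.    0.94 -0.08]
[-26.14, -2.54, -36.07, 54.1, -102.3, 63.1]
```

>>> jog_arm([
  [-1.3,-0.13,-1.8,2.7,-5.1,3.15],
  [-2.6,-0.26,-3.6,5.4,-10.2,6.3],
  [-3.9,-0.39,-5.4,8.1,-15.3,9.45],
  [-5.2,-0.52,-7.2,10.8,-20.4,12.6],
  [-6.5,-0.65,-9.0,13.5,-25.5,15.75],
  [-7.8,-0.78,-10.8,16.2,-30.6,18.9],
  [-9.1,-0.9,-12.6,18.9,-35.7,22.0],
  [-10.4,-1.0,-14.4,21.6,-40.8,25.2],
], gripper=0)

```text
time: 1.67
position: [0.3368, 0.5411, 0.229]
eef_rot: [-0.355, -0.37, 0.765, 0.39]
contact_force: [-0.1, -0.4, -0.6]
finger_gap: 0.475
```

Run:
```python
from h import *
rows([(TAB+0.15*SY+[0,0,0.16],Rt(20,-1))])
```

```text
t 1.67 pos [0.3368 0.5411 0.229 ] F [-0.11 -0.45 -0.63] q [-0.93  0.77 -0.24  1.37  0.03  1.57  0.82]
[-25.86, 2.82, -5.75, 32.4, -61.3, 37.9]
```

>>> jog_arm([
  [-2.2,0.23,-0.5,2.7,-5.1,3.15],
  [-4.4,0.47,-1.0,5.4,-10.2,6.3],
  [-6.6,0.7,-1.4,8.1,-15.3,9.45],
  [-8.8,0.94,-1.9,10.8,-20.4,12.6],
  [-11.0,1.17,-2.4,13.5,-25.5,15.75],
  [-13.0,1.4,-2.9,16.2,-30.6,18.9],
])

```text
time: 2.17
position: [0.4131, 0.4345, 0.2335]
eef_rot: [-0.148, -0.29, 0.923, 0.205]
contact_force: [0.5, 0.1, -2.2]
finger_gap: 0.048
```

Run:
```python
from h import *
rows([(TAB+0.15*SY+[0,0,0.16],Rt(20,-1))])
s=env.sense();print(Ro.from_quat(s['eef_rot']).as_matrix().round(2))
```

```text
t 2.17 pos [0.4131 0.4345 0.2335] F [ 0.51  0.13 -2.19] q [-1.    0.88  0.01  1.32  0.16  1.86  1.55]
[-12.02, 5.39, 3.07, 16.9, -31.8, 19.9]
[[-0.87 -0.29 -0.39]
 [ 0.46 -0.75 -0.48]
 [-0.15 -0.6   0.79]]
```

>>> jog_arm([
  [-2.0,0.9,0.5,2.8,-5.3,3.3],
  [-4.0,1.8,1.0,5.6,-10.6,6.6],
  [-6.0,2.7,1.5,8.4,-15.9,9.9],
  [-8.0,3.6,2.0,11.2,-21.2,13.2],
  [-10.0,4.5,2.5,14.0,-26.5,16.5],
  [-12.0,5.4,3.0,16.9,-31.8,19.9],
])

```text
time: 2.67
position: [0.4908, 0.3241, 0.2429]
eef_rot: [0.095, -0.168, 0.981, -0.024]
contact_force: [-0.1, -0.5, 0.4]
finger_gap: 0.008
```

Run:
```python
from h import *
rows([(TAB+0.15*SY+[0,0,0.16],Rt(20,-1))])
s=env.sense();print(Ro.from_quat(s['eef_rot']).as_matrix().round(2))
```

```text
t 2.67 pos [0.4908 0.3241 0.2429] F [-0.13 -0.47  0.45] q [-1.08  0.91  0.15  1.51  0.53  1.79  2.24]
[0.09, -0.01, 0.09, -0.2, 0.3, -0.2]
[[-0.98  0.02  0.19]
 [-0.08 -0.94 -0.32]
 [ 0.18 -0.33  0.93]]
```

Run:
```python
from h import *
import cv2
for n in ("wrist","side"):
    p,d=optics.snapshot(n); cv2.imwrite(f"pics/{n}1.png",p); np.save(f"pics/{n}1.npy",d)
    i=optics.camera_info(n); np.savez(f"pics/{n}1i.npz",K=i["intrinsics"],V=i["view"])
K=np.load("pics/wrist1i.npz")["K"];V=np.load("pics/wrist1i.npz")["V"]
def fe(P):
    c=V[:3,:3]@P+V[:3,3];r=np.hypot(c[0],c[1]);th=np.arctan2(r,c[2]);f=K[0,0];return (K[:2,2]+f*th*c[:2]/r).round(1)
for nm,a,b in (("edge near",-.028,.184),("far",.028,.184),("in near",-.028,.16),("in far",.028,.16),("ax",0,0)):
    print(nm,fe(AX+a*SX+b*SY))
```

```text
edge near [322.6 298.2]
far [270.4 297.1]
in near [322.7 282.7]
in far [272.7 281.8]
ax [303.9 206.6]
```

View pics/wrist1.png

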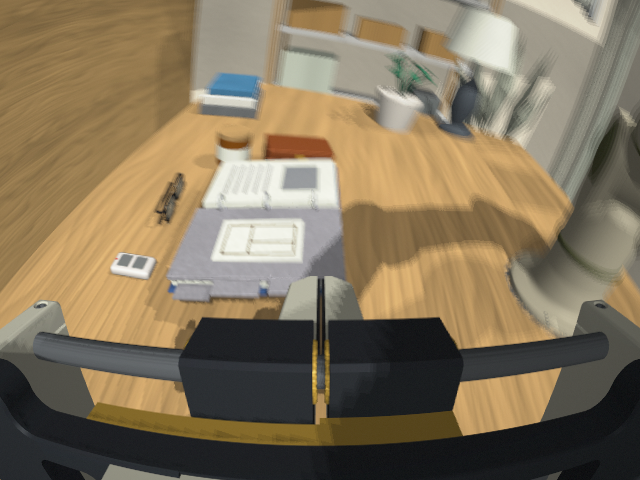

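View pics/side1.png

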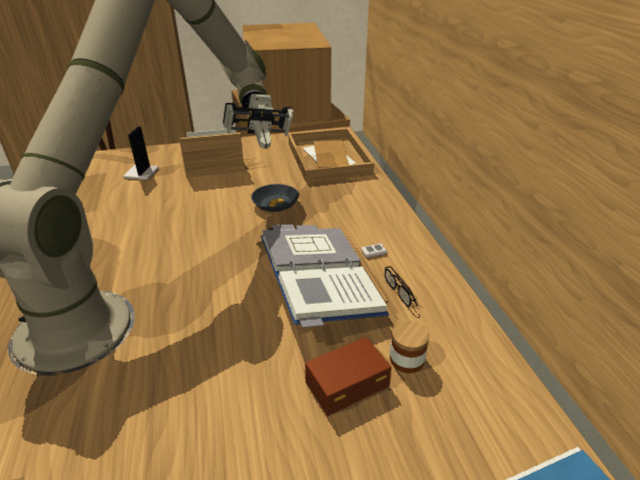

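Run:
```python
import cv2
p=cv2.imread("pics/wrist1.png")[200:380,150:390];cv2.imwrite("pics/wrist1c.png",cv2.resize(p,None,fx=3.33,fy=3.33,interpolation=cv2.INTER_CUBIC))
p=cv2.imread("pics/side1.png")[80:160,210:320];cv2.imwrite("pics/side1c.png",cv2.resize(p,None,fx=7,fy=7,interpolation=cv2.INTER_CUBIC))
```

```text
(no output)
```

View pics/wrist1c.png

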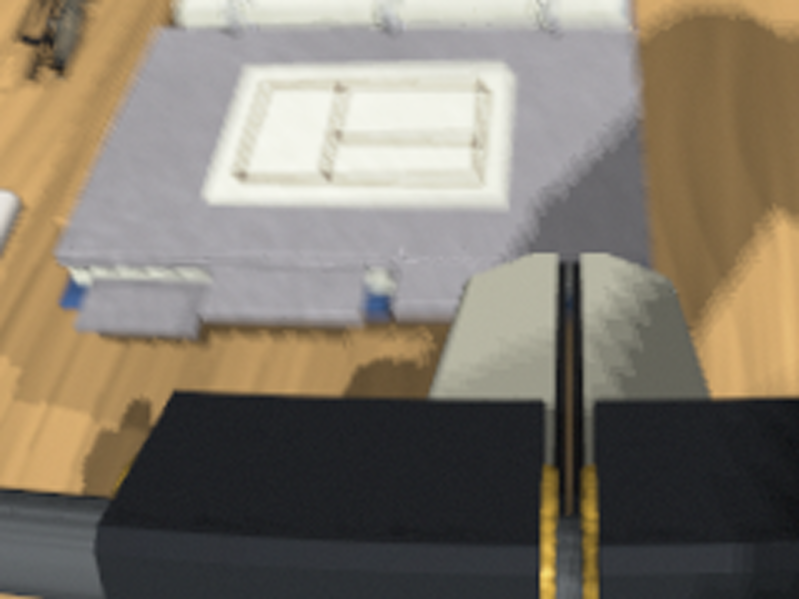

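View pics/side1c.png

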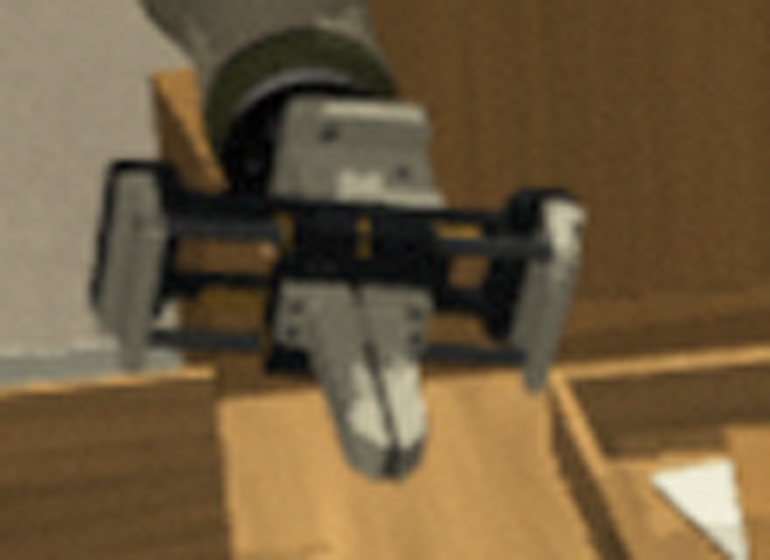

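Run:
```python
from h import *
M=Rt(20,-1)
rows([(AX+.225*SY-.022*SZ,M),(AX+.174*SY-.022*SZ,M)])
```

```text
t 2.77 pos [0.49   0.3224 0.2428] F [-0.22  0.63 -1.06] q [-1.08  0.91  0.16  1.51  0.52  1.79  2.24]
[-2.85, 16.16, -13.13, -0.2, 0.2, 0.1]
[-2.85, 20.96, -11.41, -0.2, 0.2, 0.1]
```

>>> jog_arm([
  [-0.5,2.7,-2.2,0,0,0],
  [-1.0,5.4,-4.4,0,0,0],
  [-1.5,8.1,-6.6,0,0,0],
  [-1.9,10.8,-8.8,0,0,0],
  [-2.4,13.5,-11.0,0,0,0],
  [-2.85,16.2,-13.1,0,0,0],
  [-2.85,16.2,-13.1,0,0,0],
])

```text
time: 3.35
position: [0.4934, 0.2109, 0.0588]
eef_rot: [0.094, -0.166, 0.981, -0.019]
contact_force: [-0.0, 0.1, 0.9]
finger_gap: 0.006
```

Run:
```python
from h import *
import cv2
M=Rt(20,-1)
rows([(AX+.225*SY-.022*SZ,M),(AX+.174*SY-.022*SZ,M)])
for n in ("wrist","side"):
    p,d=optics.snapshot(n); cv2.imwrite(f"pics/{n}2.png",p)
p=cv2.imread("pics/side2.png")[150:300,180:380];cv2.imwrite("pics/side2c.png",cv2.resize(p,None,fx=4,fy=4,interpolation=cv2.INTER_CUBIC))
p=cv2.imread("pics/wrist2.png")[150:390,150:470];cv2.imwrite("pics/wrist2c.png",cv2.resize(p,None,fx=2.5,fy=2.5,interpolation=cv2.INTER_CUBIC))
```

```text
t 3.35 pos [0.4934 0.2109 0.0588] F [-0.02  0.12  0.9 ] q [-0.99  1.09  0.15  1.72  0.56  1.44  2.07]
[-0.09, -0.48, 0.22, -0.4, 0.1, 0.4]
[-0.12, 4.32, 1.94, -0.4, 0.1, 0.4]
```

View pics/side2c.png

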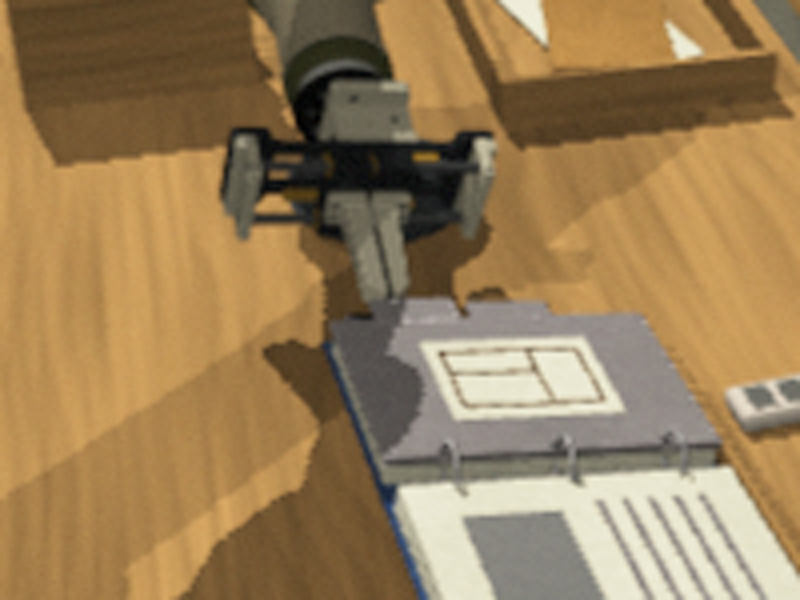

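View pics/wrist2c.png

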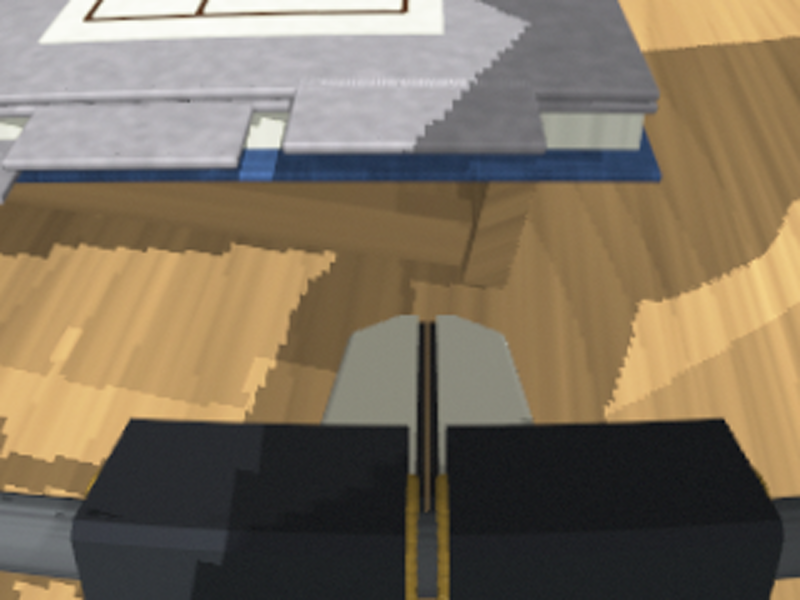

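>>> jog_arm([
  [0,1.4,0.65,0,0,0],
  [-0.1,2.9,1.3,0,0,0],
  [-0.1,4.3,1.95,-0.4,0,0.4],
  [-0.1,4.3,1.95,-0.4,0,0.4],
])

```text
time: 3.78
position: [0.5005, 0.1656, 0.0685]
eef_rot: [0.091, -0.171, 0.981, -0.023]
contact_force: [1.1, -0.8, -0.5]
finger_gap: 0.005
```

```bash
cat >> h.py <<'E'
def arc(phi,rc=0.170,p=None,off=0.0):
    f=np.radians(phi)
    if p is None: p=20+0.45*max(phi-20,0)
    q=np.radians(p)
    y=rc*np.cos(f)+(.0015+off)*np.sin(f)+.0075*np.sin(q)
    z=rc*np.sin(f)-(.0015+off)*np.cos(f)-.0075*np.cos(q)
    return (AX+y*SY+z*SZ,Rt(p,-1))
def look(tag,crop=True):
    import cv2
    o=[]
    for n,(a,b,c,d) in {"side":(120,330,180,460),"wrist":(90,390,150,490)}.items():
        p,_=optics.snapshot(n);q=p[a:b,c:d];o.append(cv2.resize(q,(400,int(400*q.shape[0]/q.shape[1]))))
    h=max(x.shape[0] for x in o);o=[cv2.copyMakeBorder(x,0,h-x.shape[0],0,0,0) for x in o]
    cv2.imwrite(f"pics/{tag}.png",np.hstack(o))
E
python3 - <<'E'
from h import *
s=env.sense();print(stand(s['position']))
rows([arc(k) for k in (-6,-3,0,3,6,9,12)])
look("a3")
E
```

```text
[ 0.0009971   0.1754875  -0.01554828]
t 3.78 pos [0.5005 0.1656 0.0685] F [ 1.09 -0.79 -0.52] q [-0.96  1.06  0.17  1.8   0.61  1.36  2.05]
[0.1, 0.75, -0.87, 0.2, -0.2, -0.1]
[0.1, 0.37, -0.07, 0.2, -0.2, -0.1]
[0.1, 0.03, 0.76, 0.2, -0.2, -0.1]
[0.09, -0.26, 1.6, 0.2, -0.2, -0.1]
[0.09, -0.51, 2.45, 0.2, -0.2, -0.1]
[0.09, -0.71, 3.32, 0.2, -0.2, -0.1]
[0.08, -0.87, 4.2, 0.2, -0.2, -0.1]
```

View pics/a3.png

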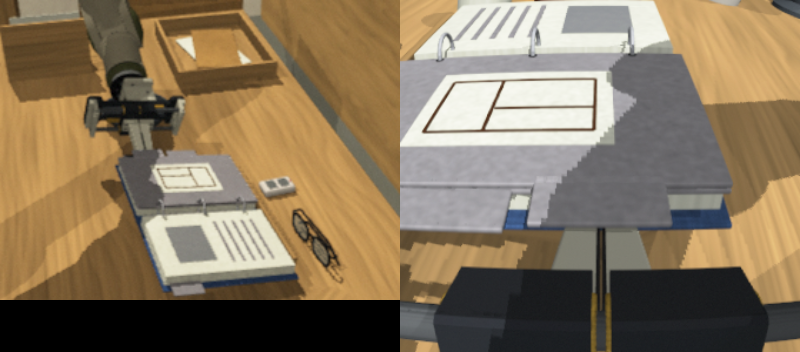

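>>> jog_arm([
  [0.1,0.2,0.4,0.2,0,0],
  [0.1,0.0,0.8,0.2,0,0],
  [0.1,-0.15,1.2,0.2,0,0],
  [0.1,-0.25,1.6,0.2,0,0],
  [0.1,-0.4,2.0,0.2,0,0],
  [0.1,-0.5,2.5,0.2,0,0],
  [0.1,-0.6,2.9,0.2,0,0],
  [0.1,-0.7,3.3,0.2,0,0],
])

```text
time: 4.55
position: [0.5055, 0.1641, 0.1007]
eef_rot: [0.091, -0.17, 0.981, -0.024]
contact_force: [-0.4, 0.7, -1.1]
finger_gap: 0.004
```

Run:
```python
from h import *
s=env.sense();print(stand(s['position']))
rows([arc(k) for k in range(10,32,3)])
look("a4")
```

```text
[1.47818064e-04 1.73656799e-01 1.69763961e-02]
t 4.55 pos [0.5055 0.1641 0.1007] F [-0.44  0.74 -1.13] q [-0.96  1.01  0.17  1.81  0.61  1.39  2.08]
[0.01, 0.18, 0.49, 0.1, -0.1, -0.2]
[0.01, 0.04, 1.37, 0.1, -0.1, -0.2]
[0.01, -0.05, 2.26, 0.1, -0.1, -0.2]
[0.01, -0.1, 3.15, 0.1, -0.1, -0.2]
[0.01, -0.11, 4.04, -0.8, -0.1, -0.2]
[0.01, -0.09, 4.93, -2.2, -0.1, -0.2]
[0.01, -0.01, 5.81, -3.5, -0.1, -0.2]
[0.0, 0.11, 6.69, -4.9, -0.1, -0.2]
```

View pics/a4.png

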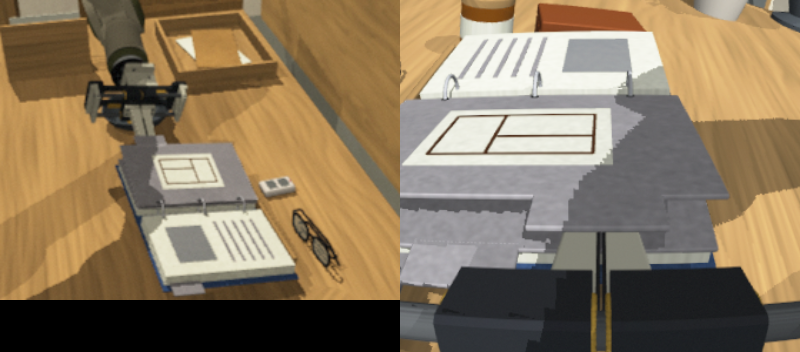

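>>> jog_arm([
  [0,0.15,0.7,0,0,0],
  [0,0.05,1.4,0,0,0],
  [0,0,2.3,0,0,0],
  [0,-0.1,3.1,0,0,0],
  [0,-0.1,4.0,-0.8,0,0],
  [0,-0.1,4.9,-2.2,0,0],
  [0,0,5.8,-3.5,0,0],
  [0,0.1,6.7,-4.9,0,0],
])

```text
time: 5.32
position: [0.5184, 0.1405, 0.1637]
eef_rot: [0.092, -0.214, 0.972, -0.02]
contact_force: [-0.8, -0.0, -1.5]
finger_gap: 0.005
```

Run:
```python
from h import *
s=env.sense();print(stand(s['position']))
rows([arc(k) for k in range(33,55,3)])
look("a5")
```

```text
[1.03878844e-04 1.49062896e-01 8.09951149e-02]
t 5.32 pos [0.5184 0.1405 0.1637] F [-0.79 -0.01 -1.5 ] q [-0.91  0.87  0.18  1.84  0.63  1.39  2.16]
[0.01, 0.06, 0.43, -0.7, -0.1, -0.2]
[0.01, 0.18, 1.31, -2.0, -0.1, -0.2]
[0.01, 0.35, 2.18, -3.4, -0.1, -0.2]
[0.0, 0.56, 3.04, -4.7, -0.1, -0.2]
[0.0, 0.81, 3.89, -6.1, -0.1, -0.2]
[0.0, 1.11, 4.72, -7.4, -0.1, -0.2]
[0.0, 1.46, 5.54, -8.8, -0.1, -0.2]
[0.0, 1.84, 6.34, -10.1, -0.1, -0.2]
```

View pics/a5.png

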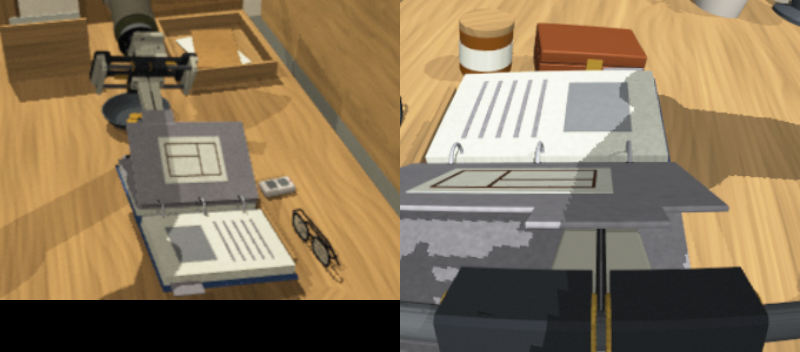

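Top leaf is at about 32°, riding on the fingertips; the second divider is flat. Continuing.

>>> jog_arm([
  [0,0.06,0.6,-0.9,0,0],
  [0,0.18,1.3,-2.0,0,0],
  [0,0.35,2.2,-3.4,0,0],
  [0,0.55,3.0,-4.7,0,0],
  [0,0.8,3.9,-6.1,0,0],
  [0,1.1,4.7,-7.4,0,0],
  [0,1.45,5.5,-8.8,0,0],
  [0,1.85,6.3,-10.1,0,0],
])

```text
time: 6.08
position: [0.5308, 0.0958, 0.2145]
eef_rot: [0.091, -0.3, 0.95, -0.011]
contact_force: [-0.2, 0.0, -1.2]
finger_gap: 0.005
```

Run:
```python
from h import *
s=env.sense();print(stand(s['position']))
rows([arc(k) for k in range(57,79,3)])
```

```text
[0.00013273 0.10355798 0.13251852]
t 6.08 pos [0.5308 0.0958 0.2145] F [-0.19  0.02 -1.16] q [-0.8   0.7   0.16  1.88  0.61  1.32  2.28]
[0.01, 0.24, 0.57, -1.2, -0.3, -0.2]
[0.01, 0.56, 1.39, -2.6, -0.3, -0.2]
[0.0, 0.93, 2.19, -3.9, -0.3, -0.2]
[0.0, 1.34, 2.98, -5.3, -0.3, -0.3]
[-0.0, 1.79, 3.74, -6.6, -0.3, -0.3]
[-0.0, 2.27, 4.47, -8.0, -0.3, -0.3]
[-0.01, 2.8, 5.18, -9.3, -0.3, -0.3]
[-0.01, 3.36, 5.86, -10.7, -0.3, -0.3]
```

>>> jog_arm([
  [0,0.25,0.6,-1.2,0,0],
  [0,0.55,1.4,-2.6,0,0],
  [0,0.95,2.2,-3.9,0,0],
  [0,1.35,3.0,-5.3,0,0],
  [0,1.8,3.7,-6.6,-0.2,-0.2],
  [0,2.3,4.5,-8.0,-0.2,-0.2],
  [0,2.8,5.2,-9.3,-0.3,-0.3],
  [0,3.35,5.9,-10.7,-0.3,-0.3],
])

```text
time: 6.75
position: [0.5404, 0.0339, 0.2429]
eef_rot: [0.095, -0.388, 0.917, -0.001]
contact_force: [0.5, 0.3, -0.1]
finger_gap: 0.003
```

Run:
```python
from h import *
s=env.sense();print(stand(s['position']))
rows([arc(k) for k in range(81,103,3)])
look("a6")
```

```text
[-1.05938237e-04  4.11848321e-02  1.61377150e-01]
t 6.75 pos [0.5404 0.0339 0.2429] F [ 0.46  0.28 -0.14] q [-0.64  0.57  0.15  1.91  0.58  1.22  2.44]
[-0.01, 0.44, 0.63, -1.2, -0.0, 0.0]
[-0.01, 0.94, 1.36, -2.5, -0.0, 0.0]
[-0.01, 1.48, 2.05, -3.9, -0.0, 0.0]
[-0.01, 2.05, 2.72, -5.2, -0.0, 0.0]
[-0.01, 2.66, 3.35, -6.6, -0.0, 0.0]
[-0.01, 3.3, 3.95, -7.9, -0.0, 0.0]
[-0.01, 3.97, 4.52, -9.3, -0.0, 0.0]
[-0.02, 4.67, 5.05, -10.6, -0.0, 0.0]
```

View pics/a6.png

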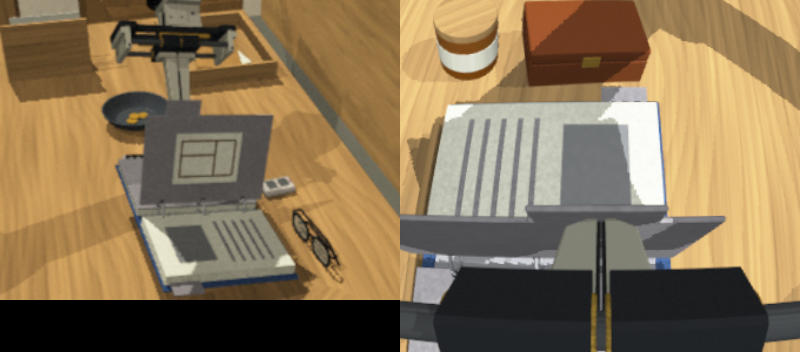

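>>> jog_arm([
  [0,0.45,0.6,-1.2,0,0],
  [0,0.95,1.4,-2.5,0,0],
  [0,1.5,2.05,-3.9,0,0],
  [0,2.05,2.7,-5.2,0,0],
  [0,2.65,3.35,-6.6,0,0],
  [0,3.3,3.95,-7.9,0,0],
  [0,3.95,4.5,-9.3,0,0],
  [0,4.65,5.05,-10.6,0,0],
])

```text
time: 7.52
position: [0.5457, -0.0375, 0.2456]
eef_rot: [0.093, -0.471, 0.877, 0.01]
contact_force: [-0.6, 0.3, 0.1]
finger_gap: 0.004
```

Run:
```python
from h import *
s=env.sense();print(stand(s['position']))
rows([arc(k) for k in range(104,120,2)])
look("a7")
```

```text
[-0.00077042 -0.03044112  0.16394074]
t 7.52 pos [ 0.5457 -0.0375  0.2456] F [-0.61  0.29  0.07] q [-0.4   0.49  0.07  1.93  0.54  1.11  2.6 ]
[-0.08, 0.38, 0.1, -0.9, -0.3, 0.1]
[-0.08, 0.8, 0.5, -1.8, -0.3, 0.1]
[-0.08, 1.24, 0.88, -2.7, -0.3, 0.1]
[-0.08, 1.7, 1.25, -3.6, -0.3, 0.0]
[-0.09, 2.16, 1.61, -4.5, -0.3, 0.0]
[-0.09, 2.64, 1.94, -5.4, -0.3, 0.0]
[-0.09, 3.13, 2.26, -6.3, -0.3, 0.0]
[-0.09, 3.63, 2.56, -7.2, -0.3, 0.0]
```

View pics/a7.png

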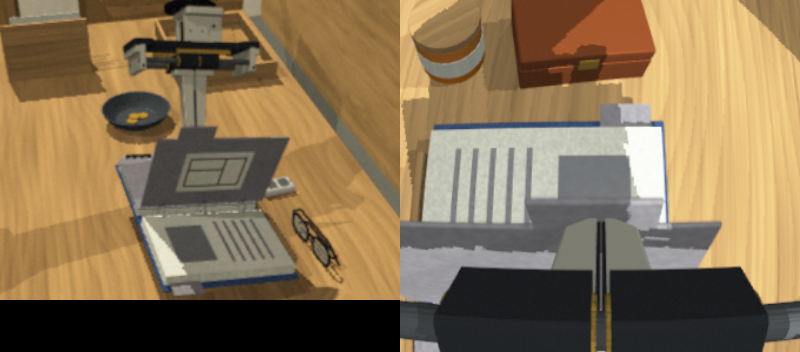

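```bash
cat >> h.py <<'E'
def arcr(phi,roll,**k):
    P,M=arc(phi,**k);return P,M@Ro.from_euler('y',roll,degrees=True).as_matrix()
E
python3 - <<'E'
from h import *
rows([arcr(k,r) for k,r in zip(range(104,120,2),range(3,27,3))])
E
```

```text
t 7.62 pos [ 0.5454 -0.0397  0.2461] F [ 0.25 -0.98 -0.39] q [-0.4   0.49  0.07  1.93  0.54  1.11  2.6 ]
[-0.13, 0.3, -0.11, -0.9, 2.5, 0.1]
[-0.14, 0.72, 0.29, -1.8, 5.5, 0.1]
[-0.14, 1.16, 0.68, -2.7, 8.5, -0.1]
[-0.15, 1.62, 1.04, -3.6, 11.5, -0.2]
[-0.15, 2.08, 1.4, -4.5, 14.5, -0.4]
[-0.16, 2.56, 1.73, -5.4, 17.5, -0.7]
[-0.16, 3.05, 2.05, -6.3, 20.5, -1.0]
[-0.17, 3.55, 2.35, -7.2, 23.5, -1.4]
```

>>> jog_arm([
  [-0.1,0.35,0.0,-0.9,2.5,0],
  [-0.1,0.7,0.3,-1.8,5.5,0],
  [-0.1,1.15,0.7,-2.7,8.5,-0.1],
  [-0.15,1.6,1.05,-3.6,11.5,-0.2],
  [-0.15,2.1,1.4,-4.5,14.5,-0.4],
  [-0.15,2.55,1.75,-5.4,17.5,-0.7],
  [-0.15,3.05,2.05,-6.3,20.5,-1.0],
  [-0.15,3.55,2.35,-7.2,23.5,-1.4],
])

```text
time: 8.28
position: [0.5466, -0.0785, 0.2291]
eef_rot: [-0.085, -0.512, 0.846, 0.124]
contact_force: [0.1, 0.2, -0.6]
finger_gap: 0.004
```

Run:
```python
from h import *
s=env.sense();print(stand(s['position']))
rows([arcr(k,r) for k,r in zip(range(120,152,4),range(27,51,3))])
look("a8")
```

```text
[-6.39383075e-05 -7.14506038e-02  1.47338420e-01]
t 8.28 pos [ 0.5466 -0.0785  0.2291] F [ 0.12  0.19 -0.57] q [-0.33  0.48  0.16  1.95  0.43  0.99  2.37]
[-0.16, 0.47, 0.34, -0.7, 2.8, -0.4]
[-0.42, 1.44, 0.93, -2.3, 5.8, -1.2]
[-0.66, 2.46, 1.45, -3.9, 8.8, -2.1]
[-0.86, 3.51, 1.91, -5.4, 11.8, -3.1]
[-1.03, 4.6, 2.29, -6.8, 14.8, -4.2]
[-1.17, 5.71, 2.61, -8.2, 17.8, -5.4]
[-1.28, 6.85, 2.85, -9.6, 20.8, -6.6]
[-1.36, 8.0, 3.02, -10.9, 23.7, -8.0]
```

View pics/a8.png

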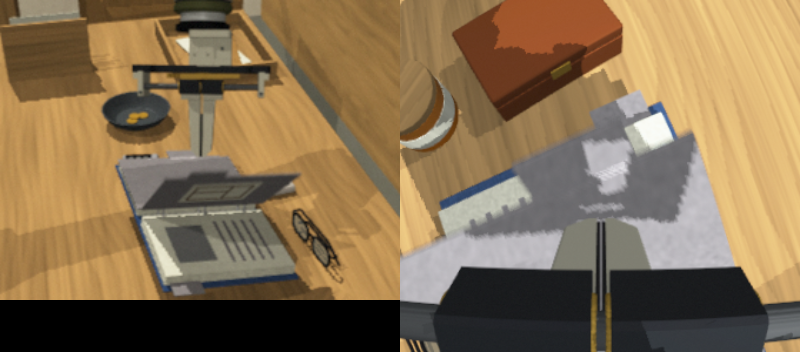

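Run:
```python
from h import *
rows([arcr(k,24) for k in range(121,145,3)])
look("a9")
```

```text
t 8.38 pos [ 0.5463 -0.0798  0.2293] F [ 0.22  0.5  -0.41] q [-0.33  0.48  0.16  1.95  0.43  0.99  2.37]
[-0.22, 0.66, 0.37, -1.2, -0.2, -0.5]
[-0.42, 1.39, 0.8, -2.5, -0.2, -1.0]
[-0.6, 2.15, 1.2, -3.7, -0.2, -1.6]
[-0.76, 2.94, 1.56, -4.9, -0.2, -2.1]
[-0.91, 3.74, 1.88, -6.1, -0.2, -2.7]
[-1.03, 4.55, 2.16, -7.4, -0.2, -3.2]
[-1.14, 5.39, 2.4, -8.6, -0.2, -3.8]
[-1.23, 6.23, 2.6, -9.8, -0.2, -4.3]
```

View pics/a9.png

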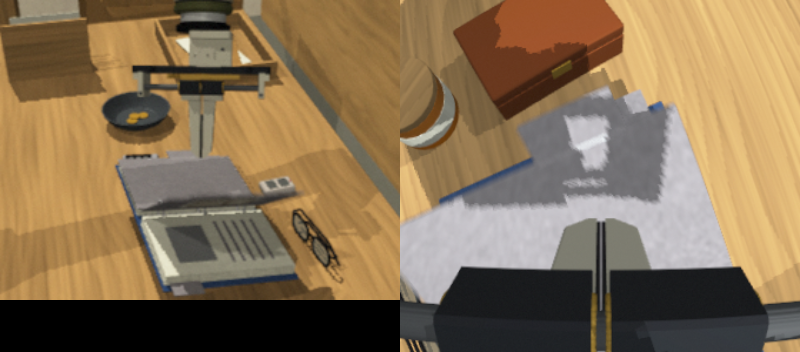

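>>> jog_arm([
  [-0.2,0.65,0.4,-1.2,0,-0.5],
  [-0.4,1.4,0.8,-2.5,0,-1.0],
  [-0.6,2.15,1.2,-3.7,0,-1.6],
  [-0.75,2.9,1.55,-4.9,0,-2.1],
  [-0.9,3.7,1.9,-6.1,0,-2.7],
  [-1.0,4.5,2.15,-7.4,0,-3.2],
  [-1.0,4.5,2.15,-7.4,0,-3.2],
  [-1.0,4.5,2.15,-7.4,0,-3.2],
])

```text
time: 9.15
position: [0.5448, -0.1194, 0.1995]
eef_rot: [-0.076, -0.567, 0.808, 0.14]
contact_force: [0.4, 1.0, -0.2]
finger_gap: 0.002
```

Run:
```python
from h import *
s=env.sense();print(stand(s['position']))
rows([arcr(k,24) for k in (150,160,168)])
look("a10")
import cv2
p,d=optics.snapshot("top");cv2.imwrite("pics/top10.png",p);np.save("pics/top10.npy",d)
```

```text
[ 0.00022342 -0.11207905  0.11728033]
t 9.15 pos [ 0.5448 -0.1194  0.1995] F [ 0.41  0.96 -0.22] q [-0.15  0.49  0.11  1.95  0.34  0.89  2.54]
[-0.62, 3.92, 1.45, -5.8, 0.1, -2.6]
[-0.78, 6.8, 1.83, -9.9, 0.1, -4.4]
[-0.76, 9.12, 1.79, -13.2, 0.1, -5.9]
```

View pics/a10.png

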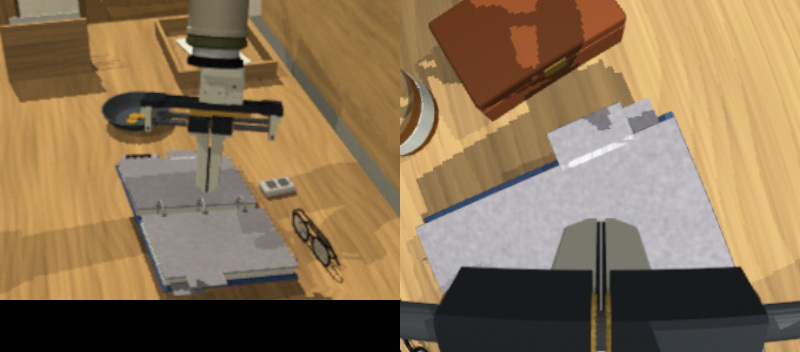

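View pics/top10.png

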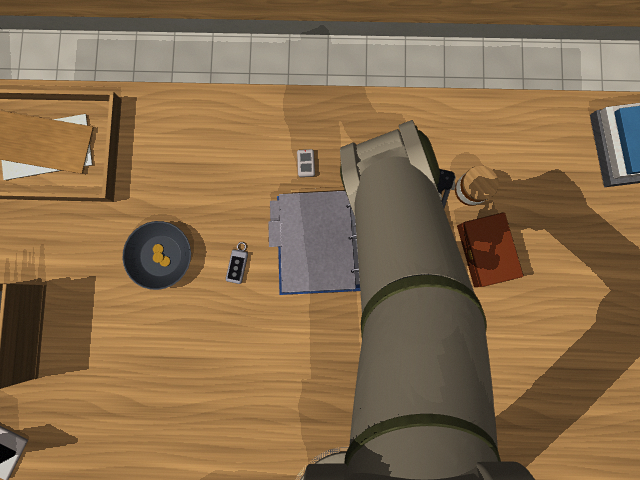

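Run:
```python
from h import *
s=env.sense();M=Ro.from_quat(s['eef_rot']).as_matrix();p=s['position']
rows([(p+[0,0,.1],M),(p+[-0.0,.25,.15],M)])
```

```text
t 9.3 pos [ 0.5453 -0.1184  0.1997] F [-0.16 -0.6  -0.03] q [-0.15  0.49  0.11  1.95  0.34  0.89  2.54]
[0.35, -9.38, 3.45, -0.0, 0.0, -0.0]
[8.33, -22.01, -17.21, -0.0, 0.0, -0.0]
```

>>> jog_arm([
  [0.1,-2.3,0.9,0,0,0],
  [0.2,-4.7,1.7,0,0,0],
  [0.35,-9.4,3.4,0,0,0],
  [2.0,-12.0,-0.7,0,2,0],
  [3.6,-14.5,-4.8,0,4,0],
  [5.2,-17.0,-9.0,0,6,0],
  [6.8,-19.5,-13.1,0,8,0],
  [8.3,-22.0,-17.2,0,10,0],
])

```text
time: 9.97
position: [0.5446, 0.087, 0.3412]
eef_rot: [-0.147, -0.553, 0.798, 0.188]
contact_force: [1.5, -0.2, -0.0]
finger_gap: 0.008
```

Run:
```python
from h import *
import cv2
s=env.sense();print(s['time'],s['position'],s['joint_positions'].round(2))
for n in ("top","side","wrist"):
    p,d=optics.snapshot(n);cv2.imwrite(f"pics/{n}11.png",p);np.save(f"pics/{n}11.npy",d)
    if n!="wrist":print(n,[(l,models.find_in(n,l)[:1]) for l in ("divider_tab","divider_below_tab","car_key")])
```

```text
9.9667 [0.54457842 0.0870289  0.34115154] [-0.42  0.38  0.02  1.73  0.24  1.31  2.16]
top [('divider_tab', [{'pixel': [398.0, 239.1], 'conf': 0.59}]), ('divider_below_tab', [{'pixel': [325.6, 253.4], 'conf': 0.66}]), ('car_key', [])]
side [('divider_tab', [{'pixel': [328.7, 294.2], 'conf': 0.76}]), ('divider_below_tab', [{'pixel': [306.6, 246.2], 'conf': 0.61}]), ('car_key', [{'pixel': [270.3, 229.6], 'conf': 0.6}])]
```

View pics/side11.png

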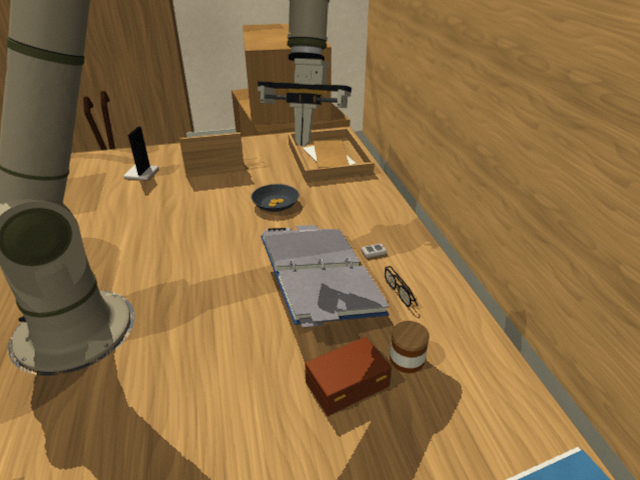

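View pics/top11.png

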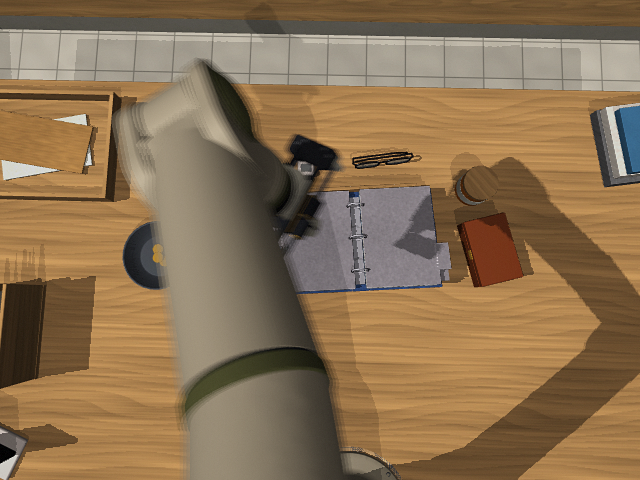

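Divider lies on the right half (tab at top-image (443,258)), second divider still on the left. Plane check from depth:

Run:
```python
from h import *
for nm,f,cam,a in (("right",'top','top',(370,425,194,284)),("right",'side','side',(295,365,275,310)),("left",'side','side',(285,335,240,255))):
    d=np.load(f"pics/{f}11.npy");m,n,s=plane(cloud(d,*a,cam=cam));print(nm,cam,m.round(4),n.round(3),"height over axis plane mm",(1000*(m-AX)@SZ).round(1),"angle about spine deg",np.degrees(np.arctan2(n@SY,n@SZ)).round(2))
d=np.load("pics/side0.npy")
for a in ((295,365,275,310),(285,335,240,255)):
    m,n,s=plane(cloud(d,*a,cam="side"));print("before",(1000*(m-AX)@SZ).round(1),np.degrees(np.arctan2(n@SY,n@SZ)).round(2))
```

```text
right top [ 0.5643 -0.085   0.078 ] [0.174 0.01  0.985] height over axis plane mm 1.5 angle about spine deg -0.19
right side [ 0.562  -0.1015  0.0787] [0.173 0.015 0.985] height over axis plane mm 1.6 angle about spine deg 0.1
left side [0.5556 0.0806 0.0736] [0.169 0.024 0.985] height over axis plane mm -2.1 angle about spine deg 0.64
before -2.0 -0.28
before 2.0 0.18
```

>>> jog_arm([
  [0,0,0,0,0,0],
  [0,0,0,0,0,0],
  [0,0,0,0,0,0],
])

```text
time: 10.67
position: [0.545, 0.0821, 0.3401]
eef_rot: [-0.147, -0.552, 0.798, 0.19]
contact_force: [-0.1, -0.5, -0.1]
finger_gap: 0.002
```

Run:
```python
from bench import workorder
print(workorder.sign_off())
```

```text
the job is handed in; nothing more can be done
None
```

The top divider now lies flat on the pages of the other half, and the job is handed in at about 10.7 s. With the gripper shut, I lifted it by the tab from below and followed it round the rings. From about 120° it left the fingertips and sank down by itself.

**Last checks:**
- **Top divider:** depth from two cameras puts it 1.5 mm above the ring-axis plane, flat to about 0.2° about the spine.
- **Second divider:** it still lies on its half, about 4 mm below where the top one was, as expected. Its measured tilt was 0.6°, within the noise of that reading.
- **Other things on the console:** they look unmoved in the pictures. The arm hid part of the view from above, so the car key, garage remote and dish were confirmed only in the side view.
- **Arm:** it was well clear of the book at hand-in. The measured contact force at the end of each move stayed near noise level.

The trained network placed the tabs at doubtful spots in the last top picture. I relied on the depth readings and the picture instead.

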